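Fit the flask cradle on the touch mixer and hold the round flask down in it

TASK

Fit the flask cradle (the loose plate with the upright ring) onto the mixer: lower it over the two pins of the sprung head until the plate lies flush on the head, and let go. Then take the stoppered round-bottomed flask out of its cork ring, set it upright, bottom first, in the cradle's ring and press it straight down until the sprung head is right down at its stop. Finish while still holding the flask pressed down there, touching neither cradle nor mixer with the gripper, and leave the other glassware and things on the bench where they stand.

Things in the scene. Friction and masses are not known exactly. Their poses are not given: they have to be found in the camera images.
- cradle_ring (a point): Flask cradle, loose, 0.2 kg, flat on the bench at the start: a dark grey metal plate with a grey rubber ring upright on its middle. Ring 56 mm outside, 46 mm inside, 22 mm high. Point: on the ring's axis, half-way up the ring, 17 mm above the plate's underside; z up. Grip the ring from outside across the plate's short way (y), clear of the holes. Either way round fits the pins.
- cradle: The same cradle, origin at the centre of the plate's underside. Plate 104 mm (x) by 80 mm (y), 6 mm thick; two through holes of 10 mm on its x axis, 38 mm either side of the centre. The ring's top is 28 mm above the underside.
- head_top (a point): Centre of the flat top of the mixer's sprung head: a black disc 96 mm wide, 8 mm thick, top 113 mm above the bench when up. Two steel pins, 7 mm thick, 14 mm high, tips tapered, stand on its x axis 38 mm either side of the point; z up. The mixer is a fixed white box 165 (x) by 135 (y) by 85 mm high. With the cradle flush, the cradle_ring point is 17 mm above this point.
- head (a joint): How far the sprung head is pressed down, m: 0 is up, 0.012 is down at its stop. A 700 N/m spring pushes it up, 6.5 N at the top, 15 N at the stop; the weight of cradle and flask (about 4 N) does not move it. The mixer runs only while the head is held down.
- flask_neck (a point): Round-bottomed flask of amber glass, loose, about 0.18 kg, heavy at the bottom, upright in a cork ring (92 mm wide, 25 mm high) that lifts its lowest point 14 mm off the bench. Neck 24 mm thick from 62 to 102 mm above the lowest point, lip 29 mm wide up to 108 mm, black stopper up to 121 mm. Point: on the neck's axis 86 mm above the lowest point, the place to grip; z runs up the neck.
- flask_bulb (a point): Centre of the same flask's round ball (64 mm wide), 54 mm below the neck point. Seated in the cradle's ring, it lies 33 mm above the cradle_ring point.
- conical_mid (a point): A conical flask of the same glass, loose, not to be moved: foot 72 mm wide, the same neck and stopper, 121 mm high, standing on its flat bottom. The point is on its axis 55 mm up.
- flask: The same flask: its lowest point.
- bottle_a: Red reagent bottle, loose, 72 mm wide, 165 mm high, far side of the bench: leave it; origin under its middle.
- bottle_b: Blue-green reagent bottle, same size, far side: leave it; origin under its middle.
- beaker: Empty glass beaker, 60 mm wide, 80 mm high: leave it; origin under its middle.
- dishes: Stack of two culture dishes, 90 mm wide, 31 mm high, nearer the robot than the mixer: leave it; origin under its middle.
- slide_box: Box of microscope slides, 215 x 90 mm, 36 mm high, to the robot's right: leave it; origin under its middle.
Not all that is in view belongs to the job. What is shaped like the cradle but red or yellow is not meant.

How it is judged (in metres and radians):
On the way, in this order (a step that is already met when the one before it is completed fails the run):
1. the cradle lies flush on the head with both pins through its holes, let go (z of cradle_ring in the frame of head_top between 0.014 and 0.019 m and horizontal distance between cradle_ring and head_top below 0.004 m and angle between the x axis of cradle_ring and the x axis of head_top, either way round below 0.08 rad and angle between cradle_ring's own z axis and vertical below 0.04 rad and contact force between the fingers and cradle below 0.2 N), for 0.2 s.
2. the flask stands upright in the cradle's ring (horizontal distance between flask_bulb and cradle_ring below 0.005 m and z of flask_bulb in the frame of cradle_ring below 0.037 m and angle between flask_neck's own z axis and vertical below 0.2 rad and contact force between flask and cradle above 0.5 N), for 0.1 s.
At the end, for the whole second after the job is handed in: Cradle flush on the head over both pins (2 mm high, 4 mm sideways); flask upright (0.2 rad) in its ring within 5 mm; head 9 mm or more down under the flask (over 5 N between flask and cradle); gripper on the flask, off cradle and mixer; all at rest (value of joint head above 0.009 m and z of cradle_ring in the frame of head_top between 0.014 and 0.019 m and horizontal distance between cradle_ring and head_top below 0.004 m and angle between the x axis of cradle_ring and the x axis of head_top, either way round below 0.08 rad and horizontal distance between flask_bulb and cradle_ring below 0.005 m and z of flask_bulb in the frame of cradle_ring below 0.037 m and angle between flask_neck's own z axis and vertical below 0.2 rad and contact force between flask and cradle above 5 N and contact force between the fingers and flask above 3 N and contact force between each of the arm, the fingers and cradle below 0.5 N and contact force between each of the arm, the fingers and mixer below 0.5 N and linear speed of flask below 0.02 m/s); the arm keeps its last pose, push and grip.
It fails at once if the round flask tipped over (angle between flask_neck's own z axis and vertical above 0.8 rad).
It fails at once if the conical flask was moved or tipped (distance of conical_mid from where it was at the start of the episode above 0.03 m or angle between conical_mid's own z axis and vertical above 0.5 rad).
It fails at once if another thing on the bench was moved (distance of any of bottle_a, bottle_b, beaker, dishes, slide_box from where it was at the start of the episode above 0.03 m).
It also fails if it takes over 64 s, if anything falls off the work surface, if the arm or the gripper's body presses on something with over 40 N, if the wrist force passes 120 N, or if a joint passes its speed limit or range.

ROBOT

A 7-joint arm with a two-finger parallel gripper is mounted at the origin on the work surface. World frame = base frame: x ahead of the robot, y to its left, z up, the work surface at z = 0. Lengths are in mm, angles in rad, forces in N, time in s.
With the tool pointing down it reaches from about 400 to 850 mm from the base axis. Payload 4.5 kg.
Tool frame: the origin (TCP) lies midway between the tips of the shut fingers; the grasp point (between the pads) lies 19 mm behind it; z points along the fingers, y is the direction in which the jaws open and shut (so a half turn about z gives the same grasp; the last joint's range is limited). The gripper opens to 88 mm and grips with 3 to 60 N. Pads are 18 mm wide; open, the fingers measure 123 mm over their backs; the gripper's body (75 mm by 187 mm) begins 45 mm behind the grasp point.
Start: joints at [1.339, 0.689, -0.195, 1.565, 0.157, 0.902, -0.215], TCP at [164.204, -603.068, 238.743] pointing down, gripper open.
Joint ranges: [-3.01, 3.01], [-0.46, 2.08], [-1.47, 1.51], [0.13, 2.56], [-1, 4.14], [0.04, 2.09], [-2.66, 2.66]. Speed limits (rad/s): [2.57, 2.57, 3.14, 3.14, 3.14, 3.14, 3.14].

INTERFACE

Orientations are given as a rotation vector (axis times angle).
In Python, from workcell import r gives the robot as it stands. The module is installed in compiled form; this text tells all that it offers.
- The arm moves only by the tool move_arm, never from a script. Its argument "motion" is a list of rows, each an object with "slide": the shift along the tool's x, y, z in mm, a list of three; "rot": the turn, a rotation vector about the tool's x, y, z in degrees, a list of three. A call has 1 to 8 rows; each row shifts and turns the commanded pose from where the row before left it, along the tool's axes as they then stand; what a row does not reach is not made up. A row lasts 1/10 s, in which the tool goes at most 50 mm and 8.59 degrees, less where a joint would pass 70% of its speed; a pose out of reach is approached as far as the arm can. A call with a gripper value outside its range is refused whole. "fingers" is the opening, from -1 (shut) to 1 (fully open), set as the call begins (left out, the last holds). The fingers move at their own pace and stop on an object; "squeeze" is the grip in N (left out, the last holds). Time passes only in rows, so rows that do not move let the fingers close. It gives the time, the measured TCP pose, the force and the opening at its end, in the units of the state.
- r.state(): the state, without advancing time (a new reading comes with each control period).
- r.snapshot(name): name is "side" or "top"; returns a dict with "frame" (384x512x3 uint8, red, green, blue), "mtx" (3x3 intrinsics, pixels), "origin" and "orientation" of the camera in the world. Camera axes: x right, y down, z forward; pixel columns grow to the right and rows downward; lengths in mm; the calibration is good to about 2 mm. A picture is of the moment at which its call begins. There is no depth.
- r.close_job(): hands the job in, once; it reports no verdict.
The state is a dict: "clock": time; "joint_pos": joint angles; "joint_vel": joint speeds; "joint_torque": joint torques, N m; "eef_pos": TCP position; "ee_rot": TCP orientation; "contact_force": force on the tool from outside, world axes, zero at the start; "ft_torque": the same for the moment, N m; "opening": opening from 0.0 (shut) to 1.0 (fully open).
Only numpy, scipy, OpenCV 4.12 (cv2) and the standard library are available. Lean on these libraries where they do the work, as an engineer would, in place of code of your own. Each camera call takes 0.05 s, during which the arm holds its last target.

## Working session

There is one attempt and no reset: what is moved stays moved. The work goes in short steps, Python scripts to look and compute and a tool call to move; the robot and the scene stay as the last step left them, time stands still between calls to the robot, and variables do not carry over. Pictures are saved under pics/ and viewed, and the job is handed in when it is done.

Besides the shell and the picture viewer there is one more tool, called after "Request:" by a JSON object that holds its "fn" and its "kwargs", one argument or row to a line. move_arm: Moves the arm, as the interface text tells. Its arguments: {"type":"object","properties":{"motion":{"type":"array"},"fingers":{"type":"number"},"squeeze":{"type":"number"}},"required":["motion"]}

```bash
mkdir -p pics; cat > h.py <<'E'
import numpy as np, cv2
from workcell import r
from scipy.spatial.transform import Rotation as R
def snap(n,f):
    s=r.snapshot(n); cv2.imwrite('pics/'+f+'.png',s['frame'][:,:,::-1]); np.savez('pics/'+f+'.npz',**{k:np.array(v) for k,v in s.items()}); return s
def load(f): return dict(np.load('pics/'+f+'.npz'))
def cam(s):
    o=np.array(s['orientation'],float); 
    M=o if o.shape==(3,3) else R.from_rotvec(o).as_matrix() 
    return np.array(s['mtx'],float),M,np.array(s['origin'],float)
def ray(s,uv):
    K,M,o=cam(s); d=M@np.linalg.inv(K)@np.array([uv[0],uv[1],1.]); return o,d/np.linalg.norm(d)
def onz(s,uv,z):
    o,d=ray(s,uv); return o+d*(z-o[2])/d[2]
def proj(s,p):
    K,M,o=cam(s); q=K@(M.T@(np.array(p,float)-o)); return q[:2]/q[2]
def tri(s1,u1,s2,u2):
    A=[];
    o1,d1=ray(s1,u1);o2,d2=ray(s2,u2)
    t=np.linalg.lstsq(np.stack([d1,-d2],1),o2-o1,rcond=None)[0]
    a=o1+t[0]*d1;b=o2+t[1]*d2
    return (a+b)/2,np.linalg.norm(a-b)
E
python3 - <<'E'
from h import *
print(r.state())
for n in('side','top'):
    s=snap(n,n+'0'); print(n,s['mtx'],s['origin'],s['orientation'])
E
```

```text
{'clock': 0.0, 'joint_pos': array([ 1.33882699,  0.68996286, -0.19450555,  1.56637723,  0.1573327 ,
        0.90249622, -0.21506311]), 'joint_vel': array([ 6.66961297e-04,  1.97542182e-04, -2.29624954e-04,  2.28742602e-04,
       -6.73552596e-04, -4.37835208e-06, -4.60820742e-04]), 'joint_torque': array([-1.43264624e-04, -5.27556252e+01, -1.26681212e+00, -1.53427380e+01,
       -5.25506702e-02,  6.72349430e-03,  1.72995879e-04]), 'eef_pos': array([ 163.92569983, -602.44859386,  237.91417033]), 'ee_rot': array([-3.11207990e+00, -4.16219608e-01,  6.44977084e-04]), 'contact_force': array([ 0.3767407 , -0.28328887,  0.65300682]), 'ft_torque': array([ 0.01786274,  0.00206665, -0.01895549]), 'opening': 0.9965111696799627}
side [[374.13177454   0.         253.89405123]
 [  0.         374.13177454 198.2765709 ]
 [  0.           0.           1.        ]] [119.94599008 576.23571163 803.86707354] [-0.6927665   2.60204695 -1.12455333]
top [[407.13386978   0.         256.61701674]
 [  0.         407.13386978 184.58232861]
 [  0.           0.           1.        ]] [ 391.05366295  -47.76873607 1152.68307125] [-2.18179117  2.14620575 -0.15859144]
```

```bash
ls .
```

```text
h.py
pics
```

View pics/side0.png

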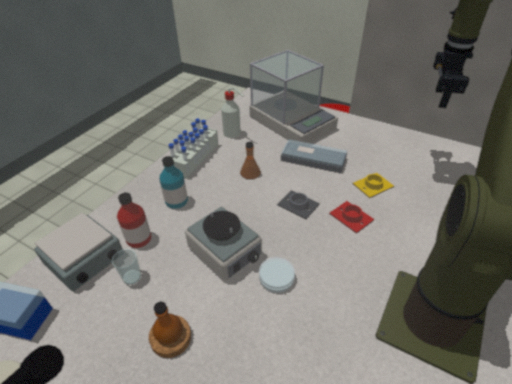

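View pics/top0.png

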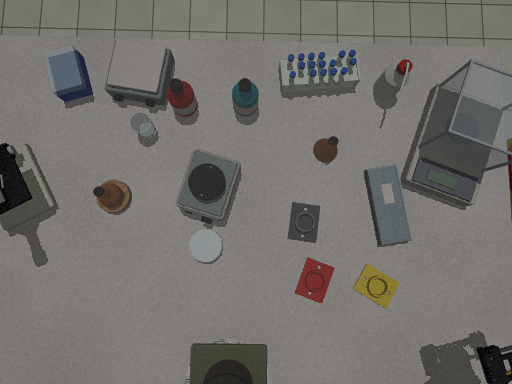

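The top view shows the dark grey cradle at (304,222). The red (315,281) and yellow (377,286) ones are decoys. The round flask in its cork ring is at (113,195), and the conical flask at (326,149) is not meant. The mixer head is at (207,184); the electric hotplate or balance at (140,75) and the big balance (450,150) are not the mixer. I'll check these choices in close crops.

```bash
python3 - <<'E'
from h import *
s=load('top0');t=load('side0')
def c(s,x,y,w,h,k): return cv2.resize(s['frame'][y:y+h,x:x+w,::-1],None,fx=k,fy=k,interpolation=cv2.INTER_CUBIC)
a=np.hstack([c(s,280,195,50,50,7),c(s,170,140,80,90,4)[:350,:]]) if 0 else np.hstack([c(s,280,197,50,50,8),c(s,167,142,80,80,5)])
cv2.imwrite('pics/c1.png',a)
b=np.hstack([c(t,180,200,90,80,4),c(t,270,180,60,50,6)[:320] if 0 else cv2.resize(c(t,270,180,60,50,6),(384,320))])
cv2.imwrite('pics/c2.png',b)
b=np.hstack([c(s,85,170,60,50,6),c(t,140,295,60,65,6)[:300]])
cv2.imwrite('pics/c3.png',b)
E
```

```text
(no output)
```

View pics/c1.png

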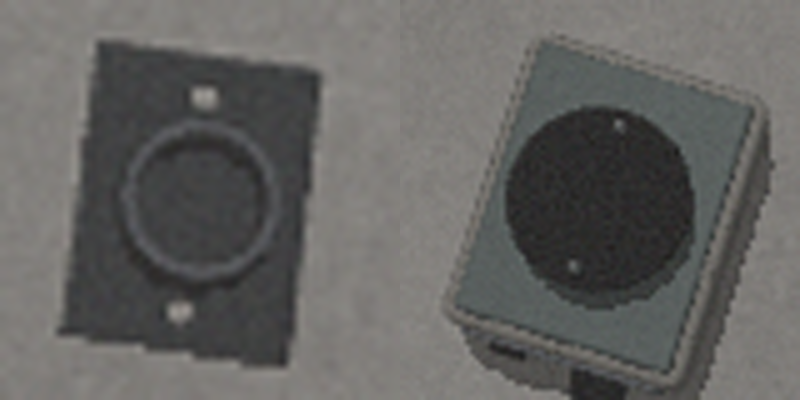

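View pics/c2.png

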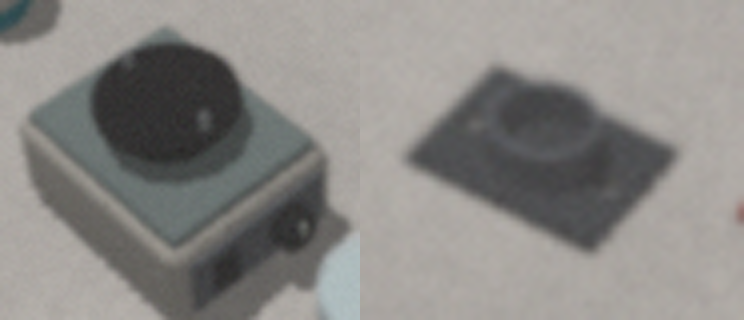

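View pics/c3.png

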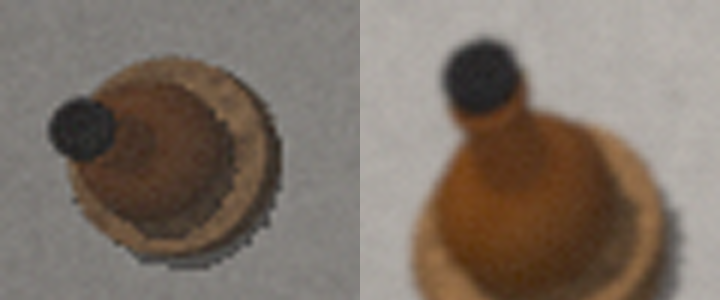

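Crops confirm: dark grey plate with grey ring and two light holes; black head with two steel pins; round flask in cork ring.

```bash
cat > m.py <<'E'
from h import *
def blob(s,mask,seed):
    n,l,st,ce=cv2.connectedComponentsWithStats(mask.astype(np.uint8))
    d=[np.hypot(*(ce[i]-seed)) if st[i,4]>15 else 1e9 for i in range(1,n)]
    return (l==1+int(np.argmin(d))).astype(np.uint8)
def cont(m):
    c=max(cv2.findContours(m,cv2.RETR_EXTERNAL,cv2.CHAIN_APPROX_NONE)[0],key=cv2.contourArea)
    return c
E
python3 - <<'E'
from m import *
for nm,cseed,hseed,sseed in (('top0',(304,222),(207,184),(100,192)),('side0',(298,204),(222,227),(160,310))):
    s=load(nm); f=s['frame'].astype(int); g=f.mean(2)
    thr=85 if nm=='top0' else 110
    # cradle
    m=blob(s,cv2.morphologyEx((g<thr).astype(np.uint8),cv2.MORPH_CLOSE,np.ones((3,3))),cseed); c=cont(m)
    P=np.array([onz(s,p,6.0)[:2] for p in c[:,0].astype(float)],np.float32)
    rr=cv2.minAreaRect(P); print(nm,'plate',rr, cv2.contourArea(c))
    # head
    m=blob(s,g<48 if nm=='top0' else g<62,hseed); c=cont(m); e=cv2.fitEllipse(c)
    P=np.array([onz(s,p,113.0)[:2] for p in c[:,0].astype(float)],np.float32)
    print('head px',e,'world',cv2.fitEllipse(P), cv2.minEnclosingCircle(P))
    m=blob(s,g<48 if nm=='top0' else g<62,sseed); c=cont(m)
    P=np.array([onz(s,p,135.0)[:2] for p in c[:,0].astype(float)],np.float32)
    print('stopper',cv2.fitEllipse(c),cv2.fitEllipse(P),len(c))
s=load('top0')
# pins and holes (crop px -> image)
for p in((167+218/5,142+125/5),(167+173/5,142+266/5)): print('pin',onz(s,np.array(p)-.4,127))
for p in((280+204/8,197+97/8),(280+180/8,197+312/8)): print('hole',onz(s,np.array(p)-.45,6))
print('ring top',onz(s,(280+200/8-.45,197+203/8-.45),28))
t=load('side0')
for p in((180+128/4,200+57/4),(180+204/4,200+118/4)): print('pin side',onz(t,np.array(p)-.4,127))
E
```

```text
top0 plate ((434.6117858886719, -201.4423828125), (80.62611389160156, 105.60973358154297), 83.13739776611328) 999.5
head px ((206.52003479003906, 181.80677795410156), (35.303611755371094, 35.510284423828125), 32.547523498535156) world ((529.8600463867188, 62.67068099975586), (90.62005615234375, 92.07328796386719), 105.84623718261719) ((529.6226196289062, 62.621273040771484), 47.70513153076172)
stopper ((98.72144317626953, 191.29449462890625), (9.10698127746582, 10.074726104736328), 71.4322280883789) ((498.00885009765625, 328.0555419921875), (23.0964298248291, 24.715749740600586), 8.377349853515625) 27
side0 plate ((431.1976623535156, -204.18621826171875), (87.81027221679688, 104.00874328613281), 82.88732147216797) 593.5
head px ((221.49710083007812, 225.96949768066406), (27.816226959228516, 35.24803161621094), 81.97294616699219) world ((523.9830322265625, 68.24126434326172), (88.29288482666016, 95.81442260742188), 35.85617446899414) ((524.3497924804688, 68.55326080322266), 50.21477127075195)
stopper ((167.20672607421875, 326.4663391113281), (25.399660110473633, 41.227996826171875), 157.73130798339844) ((456.0657958984375, 355.0189208984375), (45.869651794433594, 91.83637237548828), 60.46944046020508) 171
pin [567.00329955  53.06241402 127.        ]
pin [494.39957909  73.59910451 127.        ]
hole [ 472.24895744 -205.99698167    6.        ]
hole [ 396.76902666 -197.57425803    6.        ]
ring top [ 434.07698611 -201.57885324   28.        ]
pin side [560.33523818  57.47416734 127.        ]
pin side [489.64746909  77.75473218 127.        ]
```

```bash
python3 - <<'E'
from m import *
np.set_printoptions(precision=2,suppress=True)
print(R.from_rotvec(r.state()['ee_rot']).as_matrix())
s=load('top0');t=load('side0')
print('conical',onz(s,(333,141),121),onz(s,(323,151),20))
print('conical tri',tri(s,(333,141),t,(250,145)))
print('flask stopper tri',tri(s,(98.7,191.3),t,(140+482/6,295+75/6)))
print('cork',onz(s,(85+172/6,170+155/6),25), 'bottles',onz(s,(176,86),165),onz(s,(245,85),165),'beaker',onz(s,(140,120),80),'dishes',onz(s,(206,246),31),'slide',onz(s,(387,205),36))
f=s['frame'].astype(int)
# bulb mask: orange
m=blob(s,(f[...,0]-f[...,2]>25),(113,195)); c=cont(m); print(cv2.fitEllipse(c))
# mixer box top edges yaw
hsv=cv2.cvtColor(s['frame'],cv2.COLOR_RGB2HSV)
roi=np.zeros(f.shape[:2],np.uint8); roi[140:225,167:250]=1
m=((f[...,1]-f[...,0]>6)*roi).astype(np.uint8); c=cont(m); P=np.array([onz(s,p,85.)[:2] for p in c[:,0].astype(float)],np.float32); print('mixer',cv2.minAreaRect(P))
E
```

```text
[[ 0.96  0.26 -0.  ]
 [ 0.26 -0.96  0.  ]
 [-0.   -0.   -1.  ]]
conical [ 641.44 -262.99  121.  ] [ 636.29 -255.25   20.  ]
conical tri (array([ 640.93, -265.24,  114.69]), np.float64(4.446679354540662))
flask stopper tri (array([439.49, 295.42, 157.21]), np.float64(119.30411833779989))
cork [497.65 326.88  25.  ] bottles [764.3  141.22 165.  ] [770.86 -32.12 165.  ] beaker [698.9  250.32  80.  ] dishes [364.46  67.4   31.  ] slide [ 484.05 -429.04   36.  ]
((113.38532257080078, 195.71932983398438), (29.657756805419922, 32.97080993652344), 32.215999603271484)
mixer ((578.31982421875, 28.944902420043945), (75.80492401123047, 34.4777946472168), 73.30517578125)
```

```bash
python3 - <<'E'
from m import *
np.set_printoptions(precision=2,suppress=True)
s=load('top0');t=load('side0')
print('stopper tri',tri(s,(98.7,191.3),t,(140+122/6-.4,295+75/6-.4)))
q=[(167+(x-400)/5-.4,142+y/5-.4) for x,y in((545,38),(762,103),(680,380),(450,310))]
W=np.array([onz(s,p,85)[:2] for p in q]); print(W,W.mean(0))
for i in range(4):
    d=W[(i+1)%4]-W[i]; print(np.hypot(*d),np.degrees(np.arctan2(d[1],d[0])))
E
```

```text
stopper tri (array([497.88, 329.47, 130.17]), np.float64(1.417138125689632))
[[620.51  97.43]
 [587.5  -18.92]
 [439.75  20.86]
 [474.38 142.06]] [530.53  60.36]
120.93570306675443 -105.8395678590993
153.0108108172767 164.93274947164824
126.05644375836938 74.05402309376593
152.79340585433238 -16.98638928440342
```

```bash
cat >> h.py <<'E'
def plan(p,yaw=None):
    np.set_printoptions(precision=2,suppress=True)
    st=r.state(); M=R.from_rotvec(st['ee_rot']).as_matrix(); d=np.array(p,float)-st['eef_pos']
    cy=np.degrees(np.arctan2(M[1,0],M[0,0]))
    print('t',st['clock'],'pos',st['eef_pos'],'yaw',cy,'tilt',np.degrees(np.arccos(-M[2,2])),'F',st['contact_force'],'open',st['opening'])
    print('slide tool',M.T@d,'world d',d, 'rotz', None if yaw is None else -(yaw-cy))
    if yaw is not None:
        a=np.radians(yaw);N=np.array([[np.cos(a),np.sin(a),0],[np.sin(a),-np.cos(a),0],[0,0,-1]])
        print('slide if rotated first',N.T@d, 'full rotvec deg',np.degrees(R.from_matrix(M.T@N).as_rotvec()))
E
python3 -c "
from h import *
plan((434.3,-201.5,110),-6.6)"
```

```text
t 0.1 pos [ 163.97 -602.51  237.99] yaw 15.22926367241768 tilt 0.0960484202094309 F [ 0.54 -0.38 -0.79] open 0.9984344477950837
slide tool [ 366.19 -315.7   128.48] world d [ 270.33  401.01 -127.99] rotz 21.82926367241768
slide if rotated first [ 222.45 -429.43  127.99] full rotvec deg [-0.09  0.02 21.83]
```

Request:
{"fn": "move_arm", "kwargs": {
  "motion": [
    {"slide":[26,-22.5,0],"rot":[0,0,0]},
    {"slide":[26,-22.5,0],"rot":[0,0,0]},
    {"slide":[26,-22.5,0],"rot":[0,0,0]},
    {"slide":[26,-22.5,0],"rot":[0,0,0]},
    {"slide":[26,-22.5,0],"rot":[0,0,0]},
    {"slide":[26,-22.5,0],"rot":[0,0,0]},
    {"slide":[26,-22.5,0],"rot":[0,0,0]},
    {"slide":[26,-22.5,0],"rot":[0,0,0]}
  ],
  "fingers": 1
}}

```text
clock: 0.9
eef_pos: [318.0, -373.4, 238.5]
ee_rot: [-3.113, -0.416, 0.0]
contact_force: [1.0, -0.6, -0.0]
opening: 1.0
```

Request:
{"fn": "move_arm", "kwargs": {
  "motion": [
    {"slide":[26,-22.5,0],"rot":[0,0,0]},
    {"slide":[26,-22.5,16],"rot":[0,0,0]},
    {"slide":[26,-22.5,16],"rot":[0,0,0]},
    {"slide":[26,-22.5,16],"rot":[0,0,0]},
    {"slide":[26,-22.5,16],"rot":[0,0,7.3]},
    {"slide":[15,-27,16],"rot":[0,0,7.3]},
    {"slide":[0,0,16],"rot":[0,0,7.2]},
    {"slide":[0,0,0],"rot":[0,0,0]}
  ]
}}

```text
clock: 1.7
eef_pos: [423.9, -201.6, 141.1]
ee_rot: [-3.136, 0.176, 0.006]
contact_force: [-1.1, -1.3, -0.9]
opening: 0.999
```

```bash
python3 -c "
from h import *
plan((434.3,-201.5,110),-6.6)"
```

```text
t 1.7 pos [ 423.9  -201.61  141.13] yaw -6.435460339451388 tilt 0.23447476460960678 F [-1.06 -1.28 -0.9 ] open 0.9993729371641142
slide tool [10.44 -1.25 31.09] world d [ 10.4    0.11 -31.13] rotz 0.1645396605486118
slide if rotated first [10.31 -1.31 31.13] full rotvec deg [-0.05  0.23  0.16]
```

Request:
{"fn": "move_arm", "kwargs": {
  "motion": [
    {"slide":[5,-0.6,20],"rot":[0,0,0]},
    {"slide":[5,-0.6,30],"rot":[0,0,0]},
    {"slide":[0,0,31],"rot":[0,0,0.2]},
    {"slide":[0,0,0],"rot":[0,0,0]},
    {"slide":[0,0,0],"rot":[0,0,0]}
  ]
}}

```text
clock: 2.2
eef_pos: [434.2, -203.9, 62.3]
ee_rot: [3.136, -0.185, -0.001]
contact_force: [0.3, 0.6, -0.0]
opening: 1.003
```

```bash
python3 -c "
from h import *
plan((434.3,-201.5,8.5),-6.6)
s=snap('side','side1'); f=s['frame'][:,:,::-1]
cv2.imwrite('pics/c4.png',cv2.resize(f[130:250,220:380],None,fx=5,fy=5,interpolation=3)) 
print([proj(s,p) for p in ((434.3,-201.5,28),r.state()['eef_pos'])])"
```

```text
t 2.2 pos [ 434.2  -203.95   62.27] yaw -6.7585343309410275 tilt 0.04448791503634051 F [ 0.29  0.59 -0.03] open 1.0026170307815105
slide tool [-0.14 -2.45 53.77] world d [  0.1    2.45 -53.77] rotz -0.15853433094102787
slide if rotated first [-0.18 -2.44 53.77] full rotvec deg [ 0.01  0.04 -0.16]
[array([297.82, 198.22]), array([298.78, 189.06])]
```

View pics/c4.png

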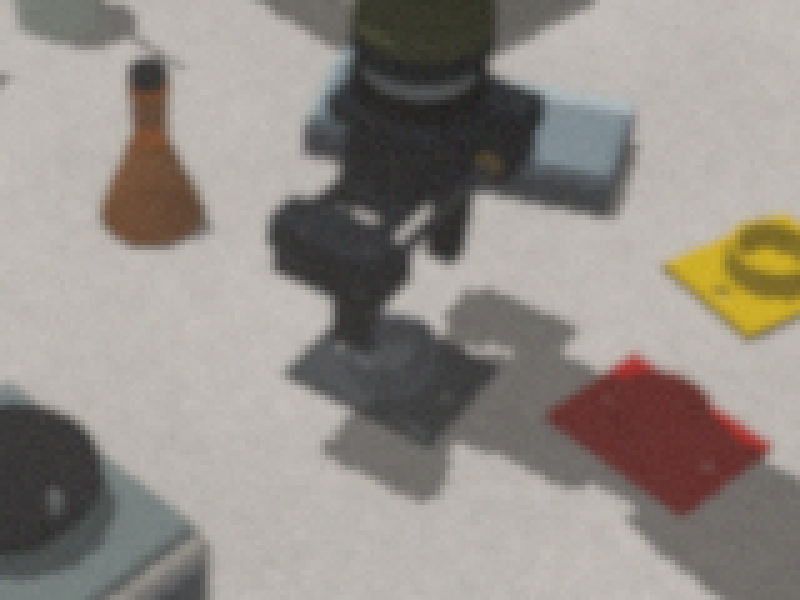

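The side crop shows the fingers straddling the ring in the y direction: near finger at crop (355,310) over the plate edge, far finger at (445,240). So I descend.

Request:
{"fn": "move_arm", "kwargs": {
  "motion": [
    {"slide":[0,-2.4,18],"rot":[0,0,-0.1]},
    {"slide":[0,0,18],"rot":[0,0,0]},
    {"slide":[0,0,10],"rot":[0,0,0]},
    {"slide":[0,0,4],"rot":[0,0,0]},
    {"slide":[0,0,0],"rot":[0,0,0]},
    {"slide":[0,0,0],"rot":[0,0,0]}
  ]
}}

```text
clock: 2.85
eef_pos: [435.3, -201.1, 12.5]
ee_rot: [3.136, -0.183, 0.002]
contact_force: [0.3, -0.3, 0.2]
opening: 0.999
```

```bash
python3 -c "
from h import *
plan((434.3,-201.5,8.5),-6.6)"
```

```text
t 2.85 pos [ 435.32 -201.09   12.47] yaw -6.672066354053085 tilt 0.06265025106843197 F [ 0.34 -0.25  0.23] open 0.999120995408213
slide tool [-0.97  0.52  3.96] world d [-1.02 -0.41 -3.97] rotz -0.07206635405308504
slide if rotated first [-0.97  0.52  3.97] full rotvec deg [ 0.02 -0.06 -0.07]
```

Request:
{"fn": "move_arm", "kwargs": {
  "motion": [
    {"slide":[-1,0.5,3],"rot":[0,0,0]},
    {"slide":[0,0,0],"rot":[0,0,0]},
    {"slide":[0,0,0],"rot":[0,0,0]}
  ]
}}

```text
clock: 3.15
eef_pos: [433.9, -201.2, 8.9]
ee_rot: [3.136, -0.183, 0.0]
contact_force: [0.3, -0.3, 0.6]
opening: 1.001
```

Request:
{"fn": "move_arm", "kwargs": {
  "motion": [
    {"slide":[0,0,0],"rot":[0,0,0]},
    {"slide":[0,0,0],"rot":[0,0,0]},
    {"slide":[0,0,0],"rot":[0,0,0]},
    {"slide":[0,0,0],"rot":[0,0,0]},
    {"slide":[0,0,0],"rot":[0,0,0]},
    {"slide":[0,0,0],"rot":[0,0,0]}
  ],
  "fingers": -1,
  "squeeze": 25
}}

```text
clock: 3.75
eef_pos: [434.0, -201.4, 8.7]
ee_rot: [3.136, -0.183, 0.0]
contact_force: [-0.2, -0.7, -0.2]
opening: 0.637
```

Request:
{"fn": "move_arm", "kwargs": {
  "motion": [
    {"slide":[0,0,0],"rot":[0,0,0]},
    {"slide":[0,0,0],"rot":[0,0,0]}
  ]
}}

```text
clock: 3.95
eef_pos: [433.9, -201.3, 8.7]
ee_rot: [3.136, -0.183, 0.0]
contact_force: [-0.1, -1.6, -0.0]
opening: 0.637
```

Request:
{"fn": "move_arm", "kwargs": {
  "motion": [
    {"slide":[0,0,-8],"rot":[0,0,0]},
    {"slide":[0,0,-20],"rot":[0,0,0]},
    {"slide":[0,0,-35],"rot":[0,0,0]},
    {"slide":[0,0,-40],"rot":[0,0,0]},
    {"slide":[0,0,-40],"rot":[0,0,0]},
    {"slide":[0,0,-37],"rot":[0,0,0]},
    {"slide":[0,0,0],"rot":[0,0,0]}
  ]
}}

```text
clock: 4.65
eef_pos: [436.1, -202.0, 193.1]
ee_rot: [3.134, -0.183, 0.013]
contact_force: [0.8, -0.1, -2.3]
opening: 0.632
```

```bash
python3 -c "
from h import *
plan((530.3,63,185),-15.9)"
```

```text
t 4.65 pos [ 436.1  -202.05  193.11] yaw -6.678902014864245 tilt 0.5066421901192804 F [ 0.83 -0.06 -2.33] open 0.6323739286044501
slide tool [  62.66 -274.22    8.08] world d [ 94.2  265.05  -8.11] rotz 9.221097985135756
slide if rotated first [  17.99 -280.71    8.11] full rotvec deg [ 0.08 -0.5   9.22]
```

Weight shows (−2.3 N). Traverse, then rotate.

Request:
{"fn": "move_arm", "kwargs": {
  "motion": [
    {"slide":[5,-20,0],"rot":[0,0,0]},
    {"slide":[9,-40,0],"rot":[0,0,0]},
    {"slide":[9,-40,0],"rot":[0,0,0]},
    {"slide":[9,-40,0],"rot":[0,0,0]},
    {"slide":[9,-40,0],"rot":[0,0,0]},
    {"slide":[9,-40,0],"rot":[0,0,0]},
    {"slide":[9,-36,0],"rot":[0,0,0]},
    {"slide":[3.5,-18,0],"rot":[0,0,0]}
  ]
}}

```text
clock: 5.45
eef_pos: [527.8, 68.4, 187.6]
ee_rot: [-3.135, 0.174, 0.002]
contact_force: [1.2, -0.4, -1.3]
opening: 0.633
```

Request:
{"fn": "move_arm", "kwargs": {
  "motion": [
    {"slide":[0,0,0],"rot":[0,0,4.6]},
    {"slide":[0,0,0],"rot":[0,0,4.6]},
    {"slide":[0,0,0],"rot":[0,0,0]},
    {"slide":[0,0,0],"rot":[0,0,0]},
    {"slide":[0,0,0],"rot":[0,0,0]}
  ]
}}

```text
clock: 5.95
eef_pos: [527.4, 63.5, 188.4]
ee_rot: [3.111, -0.432, -0.001]
contact_force: [-0.2, -0.3, -2.1]
opening: 0.636
```

```bash
python3 -c "
from h import *
plan((530.3,63,145),-15.9)
for n in('top','side'):
  s=snap(n,n+'2'); f=s['frame'][:,:,::-1]
  x,y=proj(s,(530,63,150)).astype(int); 
  cv2.imwrite('pics/c5%s.png'%n,cv2.resize(f[y-50:y+50,x-65:x+65],None,fx=6,fy=6,interpolation=3)); print(x,y)
"
```

```text
t 5.95 pos [527.39  63.5  188.37] yaw -15.807426518977168 tilt 0.05355061335553245 F [-0.19 -0.31 -2.12] open 0.636213770246552
slide tool [ 2.97 -0.33 43.36] world d [  2.91  -0.5  -43.37] rotz 0.09257348102283203
slide if rotated first [ 2.93 -0.31 43.37] full rotvec deg [0.02 0.05 0.09]
204 179
219 212
```

View pics/c5top.png

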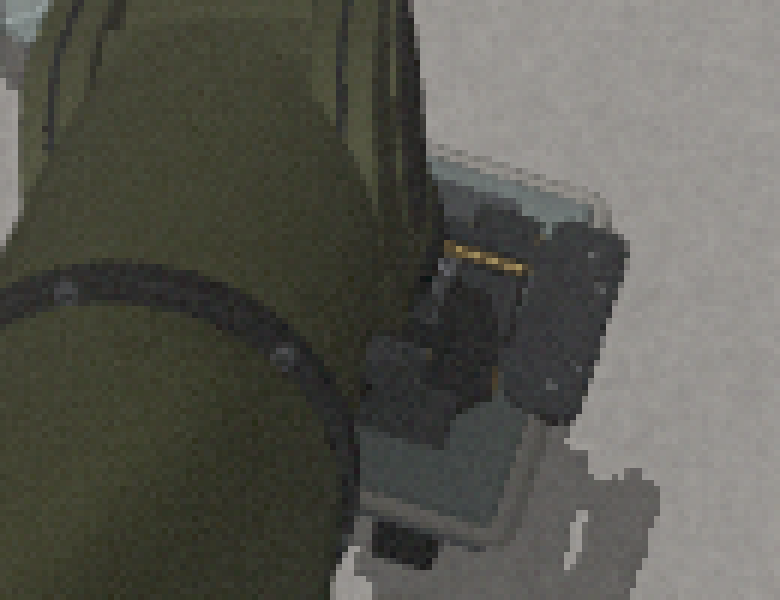

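View pics/c5side.png

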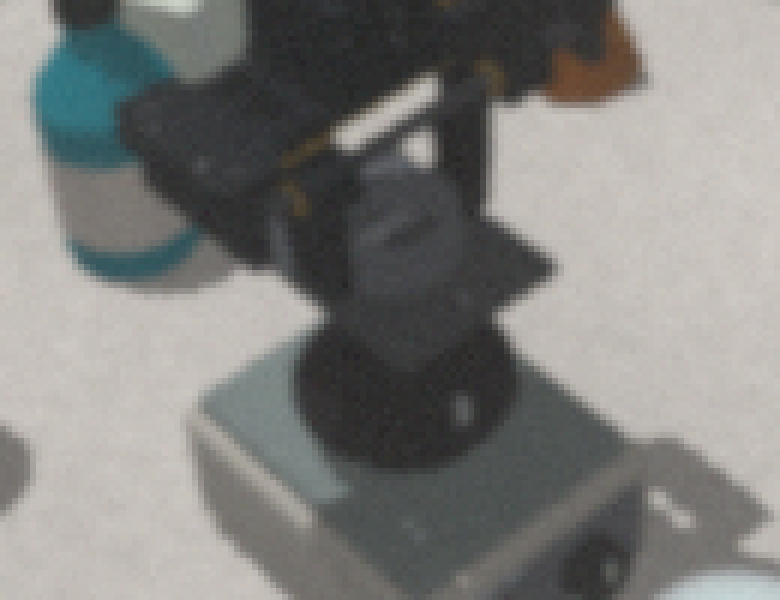

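```bash
python3 -c "
from h import *
s=load('side2');t=load('top0')
h=(154+463/6-.42,162+297/6-.42); p=(154+462/6-.42,162+408/6-.42)
print('hole',onz(s,h,185.5)); a=np.radians(-15.8); print('exp',527.4-38*np.cos(a),63.5-38*np.sin(a))
for z in (113,117,120,124): print('pin side',z,onz(s,p,z))
print('pin tri',tri(s,p,t,(167+173/5-.4,142+266/5-.4)))
for z in (117,120,124,127): print('pin top',z,onz(t,(167+173/5-.4,142+266/5-.4),z),onz(t,(167+218/5-.4,142+125/5-.4),z))
"
```

```text
hole [488.2923131   72.81585189 185.5       ]
exp 490.8357162458871 73.84664938754183
pin side 113 [496.46296745  68.82353284 113.        ]
pin side 117 [494.28299975  71.76136096 117.        ]
pin side 120 [492.64802397  73.96473205 120.        ]
pin side 124 [490.46805626  76.90256017 124.        ]
pin tri (array([494.10941639,  73.93759106, 119.39460578]), np.float64(2.3682632327779762))
pin top 117 [495.40716046  74.78239245 117.        ] [568.71873818  54.04547744 117.        ]
pin top 120 [495.10488605  74.42740607 120.        ] [568.20410659  53.75055841 120.        ]
pin top 124 [494.7018535   73.95409089 124.        ] [567.51793114  53.35733305 124.        ]
pin top 127 [494.39957909  73.59910451 127.        ] [567.00329955  53.06241402 127.        ]
```

Request:
{"fn": "move_arm", "kwargs": {
  "motion": [
    {"slide":[1.5,0,10],"rot":[0,0,0]},
    {"slide":[2.0,0,20],"rot":[0,0,0]},
    {"slide":[0,0,15],"rot":[0,0,0]},
    {"slide":[0,0,0],"rot":[0,0,0]},
    {"slide":[0,0,0],"rot":[0,0,0]}
  ]
}}

```text
clock: 6.55
eef_pos: [531.1, 62.6, 143.4]
ee_rot: [3.111, -0.434, -0.001]
contact_force: [0.6, -0.5, -1.5]
opening: 0.639
```

```bash
python3 -c "
from h import *
plan((531.2,63.9,140),-15.9)
for n in('side',):
  s=snap(n,n+'3'); f=s['frame'][:,:,::-1]
  x,y=219,212
  cv2.imwrite('pics/c6%s.png'%n,cv2.resize(f[y-30:y+45,x-50:x+50],None,fx=8,fy=8,interpolation=3)); print(x,y)
"
```

```text
t 6.55 pos [531.08  62.61 143.4 ] yaw -15.86930176660829 tilt 0.04246412477407937 F [ 0.61 -0.5  -1.52] open 0.6385290819365442
slide tool [-0.23 -1.28  3.4 ] world d [ 0.12  1.29 -3.4 ] rotz 0.030698233391710517
slide if rotated first [-0.24 -1.28  3.4 ] full rotvec deg [0.02 0.04 0.03]
219 212
```

View pics/c6side.png

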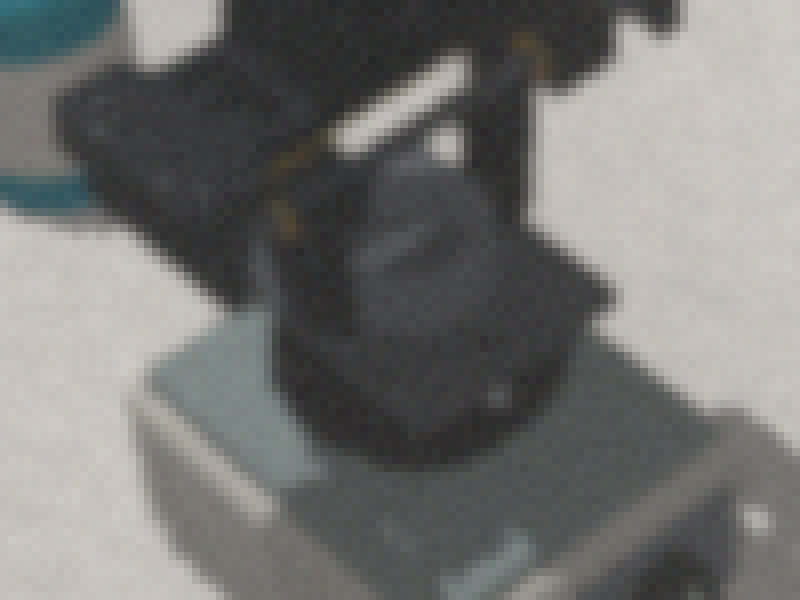

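The pin shows through the near hole at crop (497,392). I lower in small steps.

Request:
{"fn": "move_arm", "kwargs": {
  "motion": [
    {"slide":[0,-1.2,3],"rot":[0,0,0]},
    {"slide":[0,0,3],"rot":[0,0,0]},
    {"slide":[0,0,2],"rot":[0,0,0]},
    {"slide":[0,0,2],"rot":[0,0,0]},
    {"slide":[0,0,0],"rot":[0,0,0]}
  ]
}}

```text
clock: 7.1
eef_pos: [531.3, 63.9, 133.5]
ee_rot: [3.111, -0.434, -0.001]
contact_force: [0.3, -0.2, -0.8]
opening: 0.64
```

```bash
python3 -c "
from h import *
plan((531.2,63.9,121.7),-15.9)
"
```

```text
t 7.1 pos [531.35  63.88 133.49] yaw -15.867777539415936 tilt 0.024629220973668584 F [ 0.32 -0.18 -0.79] open 0.6397660779128428
slide tool [-0.14  0.02 11.79] world d [ -0.15   0.02 -11.79] rotz 0.032222460584064194
slide if rotated first [-0.15  0.02 11.79] full rotvec deg [0.01 0.02 0.03]
```

Request:
{"fn": "move_arm", "kwargs": {
  "motion": [
    {"slide":[0,0,2],"rot":[0,0,0]},
    {"slide":[0,0,2],"rot":[0,0,0]},
    {"slide":[0,0,0],"rot":[0,0,0]}
  ]
}}

```text
clock: 7.4
eef_pos: [531.1, 63.7, 129.4]
ee_rot: [3.111, -0.434, -0.001]
contact_force: [-1.6, -0.2, -1.9]
opening: 0.636
```

Request:
{"fn": "move_arm", "kwargs": {
  "motion": [
    {"slide":[0,0,2],"rot":[0,0,0]},
    {"slide":[0,0,2],"rot":[0,0,0]},
    {"slide":[0,0,1.5],"rot":[0,0,0]},
    {"slide":[0,0,0],"rot":[0,0,0]}
  ]
}}

```text
clock: 7.8
eef_pos: [531.1, 63.8, 123.9]
ee_rot: [3.111, -0.434, -0.001]
contact_force: [-1.9, -0.6, -1.3]
opening: 0.637
```

Request:
{"fn": "move_arm", "kwargs": {
  "motion": [
    {"slide":[-0.5,0,1],"rot":[0,0,0]},
    {"slide":[0,0,1],"rot":[0,0,0]},
    {"slide":[0,0,0.5],"rot":[0,0,0]},
    {"slide":[0,0,0],"rot":[0,0,0]},
    {"slide":[0,0,0],"rot":[0,0,0]}
  ]
}}

```text
clock: 8.3
eef_pos: [531.0, 63.9, 121.7]
ee_rot: [3.111, -0.434, -0.0]
contact_force: [-2.0, -0.7, 0.2]
opening: 0.639
```

Request:
{"fn": "move_arm", "kwargs": {
  "motion": [
    {"slide":[-0.3,0,0.5],"rot":[0,0,0]},
    {"slide":[0,0,0],"rot":[0,0,0]}
  ]
}}

```text
clock: 8.5
eef_pos: [531.0, 63.9, 121.5]
ee_rot: [3.111, -0.434, 0.001]
contact_force: [-2.2, -2.2, 2.6]
opening: 0.633
```

Request:
{"fn": "move_arm", "kwargs": {
  "motion": [
    {"slide":[0,0,0],"rot":[0,0,0]},
    {"slide":[0,0,0],"rot":[0,0,0]},
    {"slide":[0,0,0],"rot":[0,0,0]},
    {"slide":[0,0,0],"rot":[0,0,0]},
    {"slide":[0,0,0],"rot":[0,0,0]},
    {"slide":[0,0,0],"rot":[0,0,0]}
  ],
  "fingers": 1
}}

```text
clock: 9.1
eef_pos: [530.8, 64.2, 121.2]
ee_rot: [-3.112, 0.434, -0.0]
contact_force: [-0.5, -0.1, 0.2]
opening: 0.996
```

Request:
{"fn": "move_arm", "kwargs": {
  "motion": [
    {"slide":[0,0,-5],"rot":[0,0,0]},
    {"slide":[0,0,-15],"rot":[0,0,0]},
    {"slide":[0,0,-30],"rot":[0,0,0]},
    {"slide":[0,0,-40],"rot":[0,0,0]},
    {"slide":[0,-20,-20],"rot":[0,0,0]},
    {"slide":[0,-40,0],"rot":[0,0,0]},
    {"slide":[0,-45,0],"rot":[0,0,0]},
    {"slide":[0,-45,0],"rot":[0,0,0]}
  ]
}}

```text
clock: 9.9
eef_pos: [572.1, 209.7, 232.1]
ee_rot: [-3.111, 0.435, -0.001]
contact_force: [1.4, 0.1, -0.9]
opening: 1.0
```

```bash
python3 -c "
from h import *
plan((498,328,200),0)
for n in('top','side'):
  s=snap(n,n+'4'); f=s['frame'][:,:,::-1]
  x,y=proj(s,(530,63,120)).astype(int); 
  cv2.imwrite('pics/c7%s.png'%n,cv2.resize(f[y-30:y+30,x-40:x+40],None,fx=8,fy=8,interpolation=3)); print(x,y)
a=cv2.imread('pics/top4.png');cv2.imwrite('pics/t4.png',np.hstack([cv2.imread('pics/c7top.png')]))
"
```

```text
t 9.9 pos [572.15 209.69 232.11] yaw -15.91943703560031 tilt 0.05619399057410807 F [ 1.42  0.12 -0.87] open 0.9995329639763286
slide tool [-103.78  -93.42   32.07] world d [-74.15 118.31 -32.11] rotz -15.91943703560031
slide if rotated first [ -74.15 -118.31   32.11] full rotvec deg [ -0.02  -0.05 -15.92]
206 181
220 221
```

View pics/c7side.png

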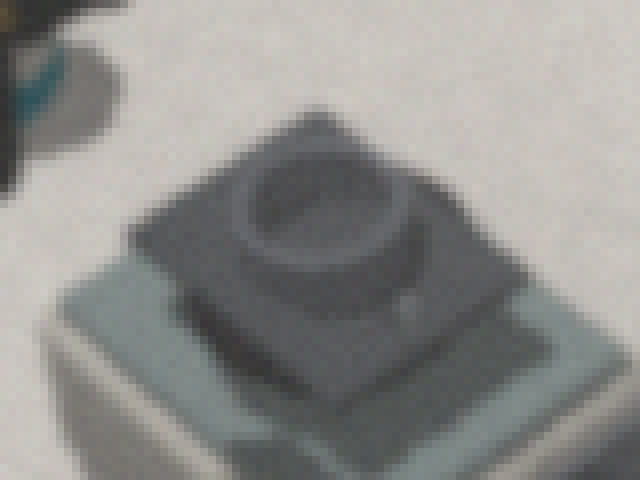

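View pics/top4.png

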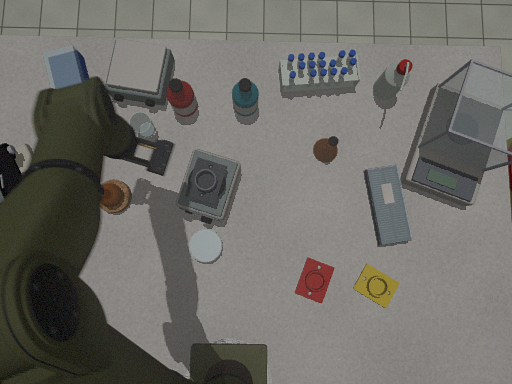

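Cradle lies flush: ring at crop centre, steel pin through the near hole at (408,305). Top view shows the ring at (205,181) on the head and everything else in place. Now the flask.

Request:
{"fn": "move_arm", "kwargs": {
  "motion": [
    {"slide":[-15,-13,0],"rot":[0,0,0]},
    {"slide":[-25,-22,0],"rot":[0,0,0]},
    {"slide":[-25,-22,0],"rot":[0,0,0]},
    {"slide":[-24,-22,0],"rot":[0,0,0]},
    {"slide":[-15,-14,0],"rot":[0,0,0]},
    {"slide":[0,0,25],"rot":[0,0,0]},
    {"slide":[0,0,0],"rot":[0,0,0]},
    {"slide":[0,0,0],"rot":[0,0,0]}
  ]
}}

```text
clock: 10.8
eef_pos: [497.3, 325.2, 206.4]
ee_rot: [3.11, -0.435, -0.0]
contact_force: [0.3, -0.3, -0.5]
opening: 0.997
```

```bash
python3 -c "
from h import *
plan((498,328,81),-15.9)
for n in('top','side'):
  s=snap(n,n+'5'); f=s['frame'][:,:,::-1]
s=load('side5');print(proj(s,(498,328,135)),proj(s,r.state()['eef_pos']))
cv2.imwrite('pics/c8.png',cv2.resize(f[250:384,90:270],None,fx=4,fy=4,interpolation=3))
"
```

```text
t 10.8 pos [497.3  325.16 206.35] yaw -15.938304602194105 tilt 0.080693677253613 F [ 0.32 -0.27 -0.47] open 0.9970672233054945
slide tool [ -0.1   -3.1  125.35] world d [   0.7     2.84 -125.35] rotz -0.038304602194104476
slide if rotated first [ -0.11  -2.92 125.35] full rotvec deg [ 0.08  0.01 -0.04]
[159.56 305.19] [153.17 283.62]
```

View pics/c8.png

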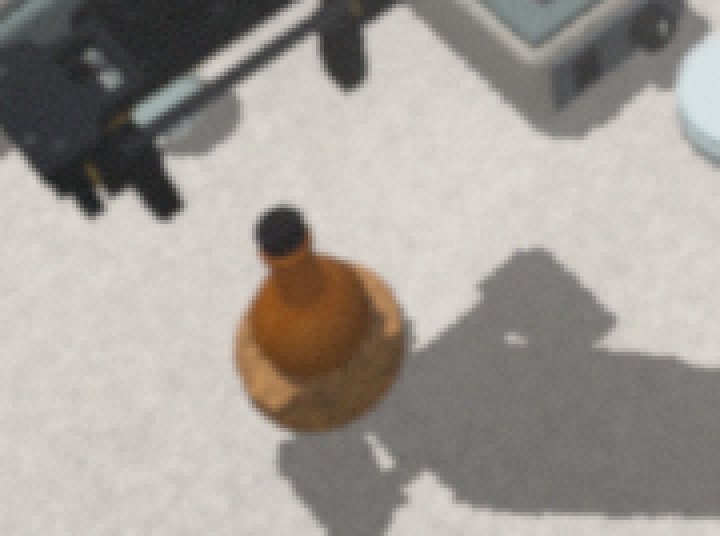

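The stopper shows at crop (282,232), image (160.5,308), close to the predicted (159.6,305). I descend around it.

Request:
{"fn": "move_arm", "kwargs": {
  "motion": [
    {"slide":[0,-3,15],"rot":[0,0,0]},
    {"slide":[0,0,25],"rot":[0,0,0]},
    {"slide":[0,0,25],"rot":[0,0,0]},
    {"slide":[0,0,25],"rot":[0,0,0]},
    {"slide":[0,0,20],"rot":[0,0,0]},
    {"slide":[0,0,10],"rot":[0,0,0]},
    {"slide":[0,0,4],"rot":[0,0,0]},
    {"slide":[0,0,0],"rot":[0,0,0]}
  ]
}}

```text
clock: 11.7
eef_pos: [498.2, 329.1, 82.1]
ee_rot: [3.111, -0.434, 0.0]
contact_force: [0.4, 0.1, 0.4]
opening: 1.002
```

```bash
python3 -c "
from h import *
plan((498,328,81),-15.9)
s=snap('side','side6'); f=s['frame'][:,:,::-1]
cv2.imwrite('pics/c9.png',cv2.resize(f[250:384,90:270],None,fx=4,fy=4,interpolation=3))
"
```

```text
t 11.7 pos [498.23 329.09  82.08] yaw -15.88777938518473 tilt 0.008523256484659998 F [0.37 0.07 0.44] open 1.0018622199703167
slide tool [0.08 1.12 1.08] world d [-0.23 -1.09 -1.08] rotz 0.012220614815269926
slide if rotated first [0.08 1.12 1.08] full rotvec deg [ 0.   -0.01  0.01]
```

View pics/c9.png

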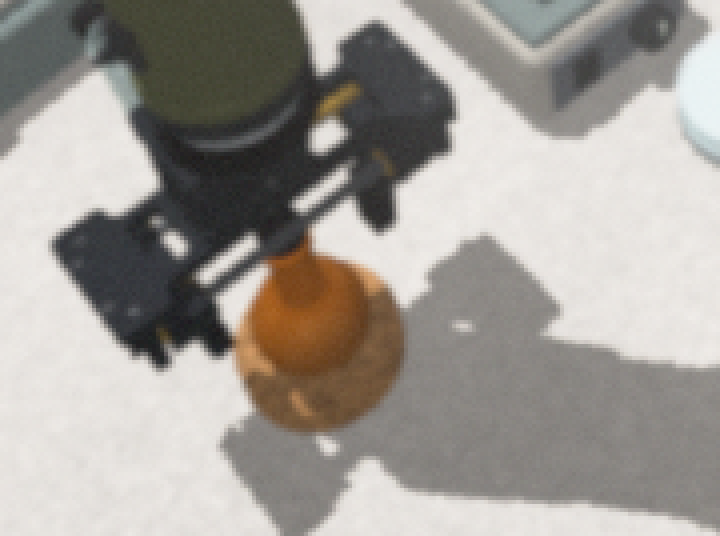

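Request:
{"fn": "move_arm", "kwargs": {
  "motion": [
    {"slide":[0,1,0.5],"rot":[0,0,0]},
    {"slide":[0,0,0],"rot":[0,0,0]},
    {"slide":[0,0,0],"rot":[0,0,0]},
    {"slide":[0,0,0],"rot":[0,0,0]},
    {"slide":[0,0,0],"rot":[0,0,0]},
    {"slide":[0,0,0],"rot":[0,0,0]},
    {"slide":[0,0,0],"rot":[0,0,0]},
    {"slide":[0,0,0],"rot":[0,0,0]}
  ],
  "fingers": -1,
  "squeeze": 50
}}

```text
clock: 12.55
eef_pos: [497.8, 328.4, 81.7]
ee_rot: [-3.111, 0.434, -0.0]
contact_force: [-0.5, 2.0, 0.2]
opening: 0.298
```

Request:
{"fn": "move_arm", "kwargs": {
  "motion": [
    {"slide":[0,0,0],"rot":[0,0,0]},
    {"slide":[0,0,0],"rot":[0,0,0]},
    {"slide":[0,0,0],"rot":[0,0,0]}
  ]
}}

```text
clock: 12.85
eef_pos: [497.8, 328.6, 81.7]
ee_rot: [-3.111, 0.433, -0.001]
contact_force: [0.5, 1.2, -1.6]
opening: 0.277
```

Request:
{"fn": "move_arm", "kwargs": {
  "motion": [
    {"slide":[0,0,-8],"rot":[0,0,0]},
    {"slide":[0,0,-20],"rot":[0,0,0]},
    {"slide":[0,0,-35],"rot":[0,0,0]},
    {"slide":[0,0,-35],"rot":[0,0,0]},
    {"slide":[0,0,-35],"rot":[0,0,0]},
    {"slide":[0,0,-30],"rot":[0,0,0]},
    {"slide":[0,0,-10],"rot":[0,0,0]},
    {"slide":[0,0,0],"rot":[0,0,0]}
  ]
}}

```text
clock: 13.65
eef_pos: [498.1, 328.2, 255.8]
ee_rot: [-3.11, 0.434, -0.003]
contact_force: [-0.3, 0.4, -2.5]
opening: 0.278
```

```bash
python3 -c "
from h import *
plan((531,64,255),-15.9)
s=load('top4'); f=s['frame'][:,:,::-1]
cv2.imwrite('pics/c10.png',cv2.resize(f[150:220,165:255],None,fx=8,fy=8,interpolation=3))
for n in ('side','top'): s=snap(n,n+'7')
"
```

```text
t 13.65 pos [498.11 328.16 255.85] yaw -15.890012513931659 tilt 0.12342011220870996 F [-0.33  0.39 -2.45] open 0.27848284450034266
slide tool [103.95 245.07   0.61] world d [  32.89 -264.16   -0.85] rotz 0.009987486068341767
slide if rotated first [104.   245.05   0.85] full rotvec deg [-0.09 -0.08  0.01]
```

View pics/c10.png

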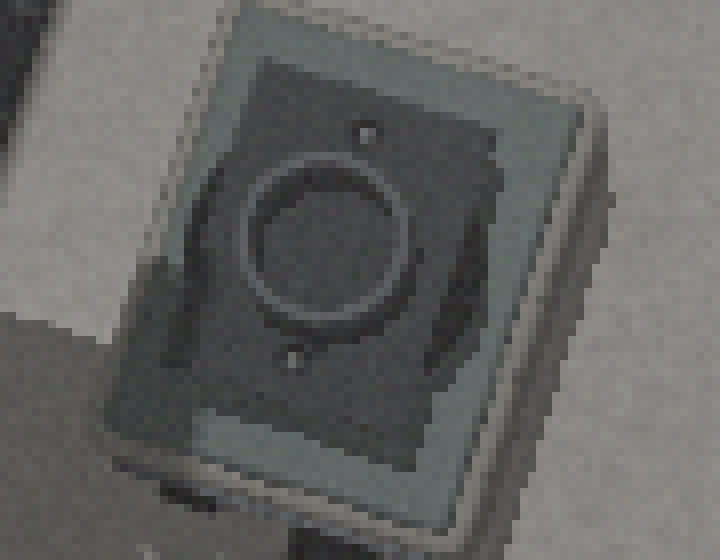

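View pics/side7.png

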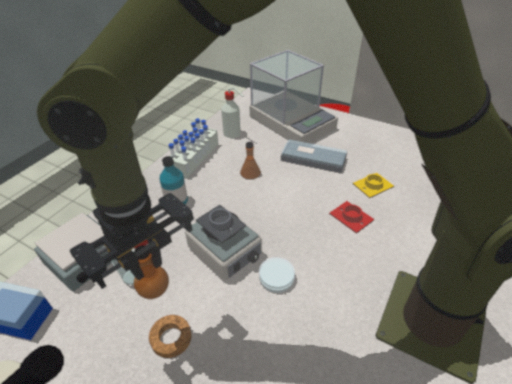

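Top crop shows both pins through the holes, at (367,133) and (293,358), with the ring centred at (328,240). Side view shows the flask upright in the jaws at (150,278) and the cork ring left behind.

```bash
python3 -c "
from h import *
s=load('top4'); print(onz(s,(205.55,179.55),141))
"
```

```text
[531.52690165  62.32629928 141.        ]
```

Request:
{"fn": "move_arm", "kwargs": {
  "motion": [
    {"slide":[8,20,0],"rot":[0,0,0]},
    {"slide":[14,33,0],"rot":[0,0,0]},
    {"slide":[16,38,0],"rot":[0,0,0]},
    {"slide":[16,38,0],"rot":[0,0,0]},
    {"slide":[16,38,0],"rot":[0,0,0]},
    {"slide":[16,38,0],"rot":[0,0,0]},
    {"slide":[12,26,0],"rot":[0,0,0]},
    {"slide":[6,14,0],"rot":[0,0,0]}
  ]
}}

```text
clock: 14.55
eef_pos: [529.8, 60.4, 253.1]
ee_rot: [3.108, -0.44, -0.005]
contact_force: [0.3, -0.1, -1.1]
opening: 0.276
```

Request:
{"fn": "move_arm", "kwargs": {
  "motion": [
    {"slide":[0,0,0],"rot":[0,0,0]},
    {"slide":[0,0,0],"rot":[0,0,0]},
    {"slide":[0,0,0],"rot":[0,0,0]}
  ]
}}

```text
clock: 14.85
eef_pos: [530.4, 66.8, 254.2]
ee_rot: [-3.111, 0.428, 0.002]
contact_force: [0.3, 0.3, -1.7]
opening: 0.275
```

```bash
python3 -c "
from h import *
plan((531,64,198.5),-15.9)
s=snap('side','side8');f=s['frame'][:,:,::-1]
cv2.imwrite('pics/c11.png',cv2.resize(f[140:280,140:300],None,fx=4,fy=4,interpolation=3))
"
```

```text
t 14.85 pos [530.38  66.76 254.24] yaw -15.657179302933523 tilt 0.09268622544901876 F [ 0.35  0.32 -1.71] open 0.27470284246803467
slide tool [ 1.41  2.54 55.74] world d [  0.62  -2.76 -55.74] rotz 0.24282069706647746
slide if rotated first [ 1.36  2.48 55.74] full rotvec deg [-0.06  0.07  0.24]
```

View pics/c11.png

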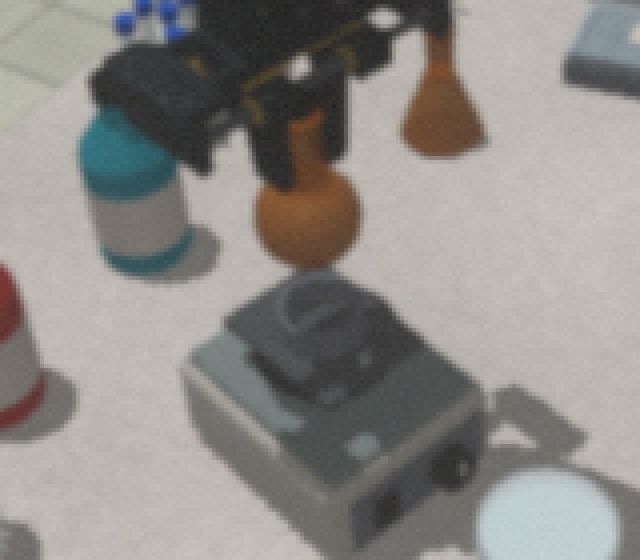

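Request:
{"fn": "move_arm", "kwargs": {
  "motion": [
    {"slide":[1,2.5,8],"rot":[0,0,0.2]},
    {"slide":[0,0,14],"rot":[0,0,0]},
    {"slide":[0,0,14],"rot":[0,0,0]},
    {"slide":[0,0,8],"rot":[0,0,0]},
    {"slide":[0,0,0],"rot":[0,0,0]},
    {"slide":[0,0,0],"rot":[0,0,0]}
  ]
}}

```text
clock: 15.5
eef_pos: [531.2, 61.6, 210.8]
ee_rot: [3.111, -0.439, 0.0]
contact_force: [-0.1, 0.4, -0.8]
opening: 0.278
```

```bash
python3 -c "
from h import *
plan((531,63.8,198.5),-15.9)
s=snap('side','side9');f=s['frame'][:,:,::-1]
cv2.imwrite('pics/c12.png',cv2.resize(f[160:260,160:280],None,fx=5,fy=5,interpolation=3))
"
```

```text
t 15.5 pos [531.17  61.64 210.77] yaw -16.05169314793004 tilt 0.00939049911924746 F [-0.11  0.35 -0.76] open 0.2781664875170795
slide tool [-0.76 -2.03 12.27] world d [ -0.17   2.16 -12.27] rotz -0.1516931479300414
slide if rotated first [-0.76 -2.04 12.27] full rotvec deg [ 0.   -0.01 -0.15]
```

View pics/c12.png

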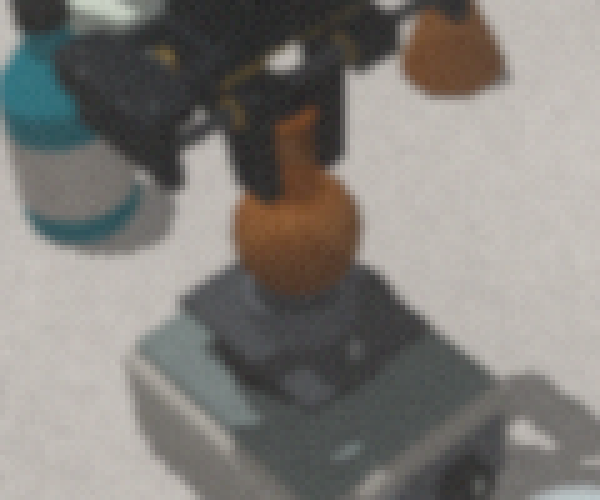

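The bulb at (297,240) sits over the ring and its bottom is about to enter.

Request:
{"fn": "move_arm", "kwargs": {
  "motion": [
    {"slide":[-0.5,-1.7,2],"rot":[0,0,0]},
    {"slide":[0,0,2],"rot":[0,0,0]},
    {"slide":[0,0,2],"rot":[0,0,0]},
    {"slide":[0,0,2],"rot":[0,0,0]},
    {"slide":[0,0,0],"rot":[0,0,0]},
    {"slide":[0,0,0],"rot":[0,0,0]}
  ]
}}

```text
clock: 16.15
eef_pos: [531.0, 63.1, 202.6]
ee_rot: [3.111, -0.439, -0.0]
contact_force: [-0.3, 0.2, -1.7]
opening: 0.273
```

Request:
{"fn": "move_arm", "kwargs": {
  "motion": [
    {"slide":[0,0,1],"rot":[0,0,0]},
    {"slide":[0,0,1],"rot":[0,0,0]},
    {"slide":[0,0,1],"rot":[0,0,0]},
    {"slide":[0,0,0],"rot":[0,0,0]}
  ]
}}

```text
clock: 16.55
eef_pos: [531.0, 63.2, 199.6]
ee_rot: [3.111, -0.439, -0.0]
contact_force: [-0.3, -0.3, -1.1]
opening: 0.276
```

Request:
{"fn": "move_arm", "kwargs": {
  "motion": [
    {"slide":[0,0,1],"rot":[0,0,0]},
    {"slide":[0,0,1],"rot":[0,0,0]},
    {"slide":[0,0,0],"rot":[0,0,0]}
  ]
}}

```text
clock: 16.85
eef_pos: [531.4, 63.1, 198.0]
ee_rot: [-3.111, 0.439, -0.002]
contact_force: [1.1, 0.1, 1.2]
opening: 0.277
```

Request:
{"fn": "move_arm", "kwargs": {
  "motion": [
    {"slide":[0,0,1],"rot":[0,0,0]},
    {"slide":[0,0,0],"rot":[0,0,0]},
    {"slide":[0,0,0],"rot":[0,0,0]},
    {"slide":[0,0,0],"rot":[0,0,0]}
  ]
}}

```text
clock: 17.25
eef_pos: [531.3, 63.2, 196.9]
ee_rot: [-3.111, 0.439, -0.001]
contact_force: [1.3, -0.4, 2.3]
opening: 0.275
```

Request:
{"fn": "move_arm", "kwargs": {
  "motion": [
    {"slide":[0,0,1],"rot":[0,0,0]},
    {"slide":[0,0,1],"rot":[0,0,0]},
    {"slide":[0,0,1],"rot":[0,0,0]},
    {"slide":[0,0,1],"rot":[0,0,0]},
    {"slide":[0,0,0],"rot":[0,0,0]}
  ],
  "squeeze": 60
}}

```text
clock: 17.75
eef_pos: [531.4, 63.3, 192.8]
ee_rot: [-3.11, 0.439, -0.001]
contact_force: [0.6, 0.2, 5.9]
opening: 0.27
```

Request:
{"fn": "move_arm", "kwargs": {
  "motion": [
    {"slide":[0,0,1],"rot":[0,0,0]},
    {"slide":[0,0,1],"rot":[0,0,0]},
    {"slide":[0,0,1],"rot":[0,0,0]},
    {"slide":[0,0,1],"rot":[0,0,0]},
    {"slide":[0,0,0],"rot":[0,0,0]}
  ]
}}

```text
clock: 18.25
eef_pos: [531.6, 63.3, 189.1]
ee_rot: [-3.11, 0.439, -0.002]
contact_force: [0.6, 0.7, 7.8]
opening: 0.272
```

Request:
{"fn": "move_arm", "kwargs": {
  "motion": [
    {"slide":[0,0,1],"rot":[0,0,0]},
    {"slide":[0,0,1],"rot":[0,0,0]},
    {"slide":[0,0,1],"rot":[0,0,0]},
    {"slide":[0,0,1],"rot":[0,0,0]},
    {"slide":[0,0,0],"rot":[0,0,0]}
  ]
}}

```text
clock: 18.75
eef_pos: [532.2, 63.1, 185.9]
ee_rot: [-3.11, 0.44, -0.005]
contact_force: [0.6, -0.4, 12.3]
opening: 0.276
```

Request:
{"fn": "move_arm", "kwargs": {
  "motion": [
    {"slide":[0,0,1],"rot":[0,0,0]},
    {"slide":[0,0,0.5],"rot":[0,0,0]},
    {"slide":[0,0,0],"rot":[0,0,0]},
    {"slide":[0,0,0],"rot":[0,0,0]}
  ]
}}

```text
clock: 19.15
eef_pos: [533.0, 62.9, 185.7]
ee_rot: [-3.109, 0.44, -0.008]
contact_force: [0.3, -0.5, 21.1]
opening: 0.274
```

Request:
{"fn": "move_arm", "kwargs": {
  "motion": [
    {"slide":[0,0,-0.4],"rot":[0,0,0]},
    {"slide":[0,0,0],"rot":[0,0,0]},
    {"slide":[0,0,0],"rot":[0,0,0]},
    {"slide":[0,0,0],"rot":[0,0,0]}
  ]
}}

```text
clock: 19.55
eef_pos: [532.9, 62.9, 185.7]
ee_rot: [-3.11, 0.44, -0.007]
contact_force: [-0.2, -1.1, 18.9]
opening: 0.27
```

```bash
python3 -c "
from h import *
plan((531,63.8,186),-15.9)
s=snap('side','side10');f=s['frame'][:,:,::-1]
cv2.imwrite('pics/c13.png',cv2.resize(f[160:260,160:280],None,fx=5,fy=5,interpolation=3))
snap('top','top10')
"
```

```text
t 19.55 pos [532.87  62.89 185.7 ] yaw -16.104721936544365 tilt 0.27315760543297224 F [-0.18 -1.13 18.86] open 0.2697997356868954
slide tool [-2.04 -0.36 -0.31] world d [-1.87  0.91  0.3 ] rotz -0.20472193654436488
slide if rotated first [-2.04 -0.37 -0.3 ] full rotvec deg [-0.09 -0.26 -0.2 ]
```

View pics/c13.png

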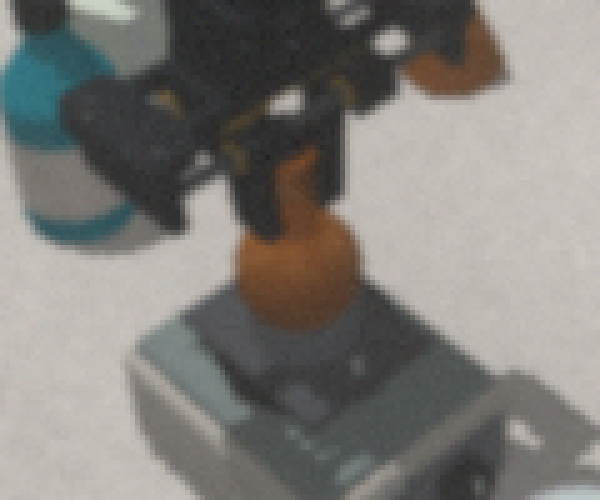

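View pics/top10.png

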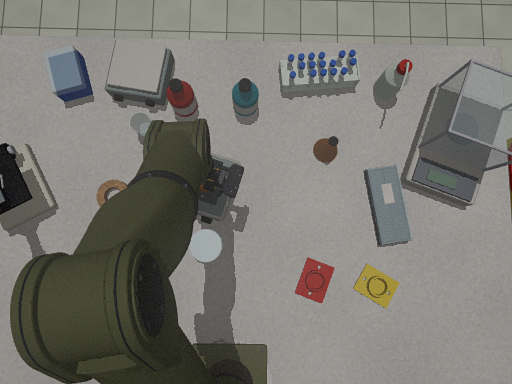

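The flask is seated upright in the ring with the head down. The gripper is well above the cradle (tips at 186 mm, ring top about 129 mm), and the other items are unmoved. Handing in.

```bash
python3 -c "
from h import *
print(abs(r.state()['joint_vel']).max(), r.close_job())
plan((531,63.8,186),-15.9)"
```

```text
the job is handed in; nothing more can be done
0.0022654592361532684 None
the job is handed in; nothing more can be done
```

I fitted the dark grey cradle over both pins and let it go flush on the head. I then took the round flask out of its cork ring, seated it in the cradle's ring and pressed it down to the stop. I handed the job in at about 19.6 s, still holding the flask, and it gave no verdict.

**Last checks:**
- **Cradle:** both pins showed through its holes.
- **Press:** first contact was near TCP z 198 mm. The tool stopped at z 185.7 mm, about 12 mm down. The upward force rose from about 12 N to 21 N with almost no further travel, so the head was at its stop. I then eased back slightly to about 19 N.
- **Flask and gripper:** flask upright in the ring, tool tilt 0.3°, arm at rest. The fingertips were about 57 mm above the ring top.
- **Other things on the bench:** those still in view had not visibly moved in the final pictures. That is by eye, not measured.

**Disagreements:**
- The side camera read about 2.5 mm off the top camera and TCP.
- The pins and the disc put the head centre about 1.3 mm apart. I went by the pins, and they went in with about 2 N of side force.
- The TCP drifted about 1.5 mm in x under the final press. It had settled by hand-in.

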